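# Press the bronze bushing home in the sprung bearing housing

## Robot

A 7-joint arm with a two-finger parallel gripper is mounted at the origin on a cart in front of the work surface, level with it; the furniture and walls round the work are solid. World frame = base frame: x ahead of the robot, y to its left, z up, the work surface at z = 0. Lengths are in m, angles in degrees, forces in N, time in s.
With the tool pointing down it reaches from about 0.425 to 0.875 m from the base axis. Payload 4.7 kg.
Tool frame: the origin (TCP) lies between the finger pads; the fingertips stand 17 mm ahead of it and the grasp point (between the pads) lies 2 mm behind it; z points along the fingers, y is the line along which they close (so a half turn about z gives the same grasp; the last joint's range is limited). The gripper opens to 87 mm and grips with 3 to 60 N. Pads are 19 mm wide; open, the fingers measure 117 mm over their backs; the gripper's body (75 mm by 190 mm) begins 51 mm behind the grasp point.
Start: joints at [72.771, 18.392, -4.016, 83.108, 1.295, 78.541, -3.26], TCP at [0.201, -0.618, 0.24] pointing down, gripper open.
Joint ranges: [-163.93, 163.93], [-17.29, 119.83], [-79.2, 71.16], [3.27, 140.29], [-89.18, 269.18], [5.43, 117.66], [-154.24, 154.24]. Speed limits (degrees/s): [147.25, 147.25, 180, 180, 180, 180, 180].

## Interface

Orientations are given as [roll, pitch, yaw] about the fixed x, y, z axes, in that order (R = Rz(yaw) Ry(pitch) Rx(roll)).
In Python, from cell import env, cams gives the robot as it stands.
- The arm moves only by the shell command python3 -m pendant 'ROWS' [FORCE]. ROWS is JSON, a list of rows, each an object of numbers: "tx", "ty", "tz": the shift along the tool's x, y, z each as a share of 0.05 m, from -1 to 1; "spin": the turn about the tool's z as a share of 4 degrees, from -1 to 1; "claw": the closure, from 0 (fully open) to 1 (shut). A call has 1 to 10 rows; each row shifts and turns the commanded pose from where the row before left it, along the tool's axes as they then stand; what a row does not reach is not made up. A row lasts 1/8 s, in which the tool goes at most 62.5 mm and 10.7 degrees, less where a joint would pass 70% of its speed; a pose out of reach is approached as far as the arm can. A call with a number of a shift or a turn outside -1 to 1 is refused whole. A call with a gripper value outside its range is refused whole. The fingers move at their own pace and stop on an object; FORCE is the grip in N (left out, the last holds). Time passes only in rows, so rows that do not move let the fingers close. It gives the time, the measured TCP pose, the force, the opening and the grip force at its end, in the units of the state.
- env.get_obs(): the state, without advancing time (a new reading comes with each control period).
- cams.read_camera(name): name is "scene" or "top" or "wrist"; returns the picture (420x560x3 uint8, red, green, blue); there is no depth.
- cams.camera_info(name): a dict with "fx", "fy", "cx", "cy" (pixels), "rvec" (rotation vector, rad) and "tvec" (3), from world to camera coordinates, as OpenCV has them. Camera axes: x right, y down, z forward; pixel columns grow to the right and rows downward; lengths in m; the calibration is good to about 2 mm. A picture is of the moment at which its call begins: read the wrist's pose just before it. camera_info takes no time and is no camera call; for the wrist camera it gives the pose at the moment of the call.
- env.sign_off(): hands the job in; it is judged then, once.
The state is a dict: "time_s": time; "qpos": joint angles; "joint_velocities": joint speeds; "effort": joint torques, N m; "tool_pos": TCP position; "tool_rot": TCP orientation; "force": force on the tool from outside, world axes, zero at the start; "wrist_torque": the same for the moment, N m; "grip_width": finger opening in m; "grasp_force": force on a finger pad.
Only numpy, scipy, OpenCV 4.12 (cv2) and the standard library are available. Lean on these libraries where they do the work, as an engineer would, in place of code of your own. Each camera call takes 0.05 s, during which the arm holds its last target. There are 200 camera calls.

## Task

Take the bronze-coloured flanged bushing, start it square in the bore of the blue bearing housing and press it fully home, until its shoulder sits flush on the housing's face, then let go and leave it there. The housing floats on springs and gives way under the push, so press until you feel the shoulder bottom, but gently: keep the push below about 25 N so that the springs are never squashed flat. Leave the dark steel bushing and the oil can where they stand.

Things in the scene. Friction and masses are not known exactly. Their poses are not given: they have to be found in the camera images.
- bronze_bushing: the bronze/brass-coloured flanged bushing, 160 g, upright; origin at the centre of its foot, z up. Height 39 mm: body 30 mm diameter, 30 mm long with a 3 mm chamfer at the foot; on top a flange 42 mm diameter, 9 mm thick, whose underside is the shoulder. The 16 mm hole takes no fingers: grasp by the flange's rim; its flat top can be pressed with closed fingers
- bronze_bushing_mid (a point): centre (half-way up) of the bronze bushing, z axis up: the foot lies 19.5 mm below it, the shoulder 10.5 mm above it, the flange's top 19.5 mm above it
- bore (a point): centre of the bore's mouth in the flat top face of the blue housing, 70 mm above the table; z axis up. The bore is 31.2 mm in diameter, straight through the 36 mm, 2 mm chamfer at the mouth. The first 9 mm are free; deeper, four spring shoes grip the bushing: it needs about 9 to 16 N all the way and stays where it is left. At home the bushing's centre is 10.5 mm below this point
- housing: blue bearing housing, 90 x 90 x 36 mm, origin at the centre of its underside, on four springs above a 112 x 112 x 12 mm base plate fixed to the table. It can only sink straight down: it gives way several mm under the press and springs back when let go. A push of 20 N brings the shoulder home; at about 27 N (sunk 14 mm) the springs are squashed flat against their stop
- steel_bushing_mid (a point): centre of a dark grey steel bushing of the same shape and size, which belongs elsewhere: leave it
- oil_can: green oil can with a long spout, 82 mm in diameter, 190 mm high, origin at the centre of its underside: leave it
There are look-alikes about, which are no part of the job. What is shaped like the bronze_bushing but pink or purple is not meant.

How it is judged (in metres and radians):
On the way:
1. the bushing's foot is started at least 5 mm deep and square in the bore (z of bronze_bushing_mid in the frame of bore below 0.0145 m and horizontal distance between bronze_bushing_mid and bore below 0.003 m and angle between the z axis of bronze_bushing_mid and the z axis of bore, either way round below 0.1 rad), for 0.2 s.
At the end, for the whole second after the job is handed in: the bronze bushing is home in the bore: shoulder within 1.5 mm of the housing's face, axis within 2 mm and 0.05 rad of the bore's, at rest, the housing back up on its springs (within 3 mm), nothing held (z of bronze_bushing_mid in the frame of bore below -0.009 m and horizontal distance between bronze_bushing_mid and bore below 0.002 m and angle between the z axis of bronze_bushing_mid and the z axis of bore, either way round below 0.05 rad and linear speed of bronze_bushing below 0.01 m/s and distance of bore from where it was at the start of the episode below 0.003 m); the robot touches nothing.
It fails at once if the housing is pushed down 14 mm or more (about 27 N): springs squashed flat (distance of bore from where it was at the start of the episode above 0.014 m).
It fails at once if the steel bushing is moved more than 20 mm (distance of steel_bushing_mid from where it was at the start of the episode above 0.02 m).
It fails at once if the oil can is moved more than 30 mm (distance of oil_can from where it was at the start of the episode above 0.03 m).
It also fails if it takes over 51 s, if anything falls off the work surface, if the arm or the gripper's body presses on something with over 40 N, if the wrist force passes 120 N, or if a joint passes its speed limit or range.

## Working session

There is one attempt and no reset: what is moved stays moved. The work goes in short steps, Python scripts to look and compute and a shell command to move; the robot and the scene stay as the last step left them, time stands still between calls to the robot, and variables do not carry over. Pictures are saved under pics/ and viewed, at most 10 in all, crops included, and the job is handed in when it is done.

```bash
ls; mkdir -p pics; python3 - <<'E'
from cell import env,cams
import cv2
o=env.get_obs();print(o)
for n in("scene","top"):
    cv2.imwrite(f"pics/{n}0.png",cams.read_camera(n)[...,::-1]);print(n,cams.camera_info(n))
E
```

```text
pics
{'time_s': 0.0, 'qpos': array([72.77264936, 18.44085401, -4.01336137, 83.17467573,  1.29700962,
       78.5395197 , -3.26243491]), 'joint_velocities': array([-0.10246517,  0.02213413, -0.06782391,  0.03556717, -0.03577026,
        0.01347327,  0.07664076]), 'effort': array([ 3.37410893e-04, -4.91288531e+01, -4.03884351e-01, -3.12524879e+01,
       -6.39935397e-02,  4.38676192e-02,  1.80741063e-04]), 'tool_pos': array([ 0.20100227, -0.6176028 ,  0.23844283]), 'tool_rot': array([-1.79890294e+02,  8.31066481e-03,  1.80330103e+01]), 'force': array([ 0.7016474 ,  0.09885143, -0.28443866]), 'wrist_torque': array([0.01412059, 0.02838261, 0.0134617 ]), 'grasp_force': 0.0, 'grip_width': 0.08729460144078244}
scene {'fx': 383.81382172855365, 'fy': 383.81382172855365, 'cx': 278.78293954001737, 'cy': 215.97152351146406, 'rvec': array([ 0.65020816, -2.63170553,  1.11598012]), 'tvec': array([0.45318248, 0.36575385, 0.57362394])}
top {'fx': 411.9863533868817, 'fy': 411.9863533868817, 'cx': 274.3454573919215, 'cy': 211.3772881506989, 'rvec': array([ 2.09652019, -2.13271039,  0.16316032]), 'tvec': array([-0.16386632,  0.59825396,  0.81571173])}
```

View pics/scene0.png

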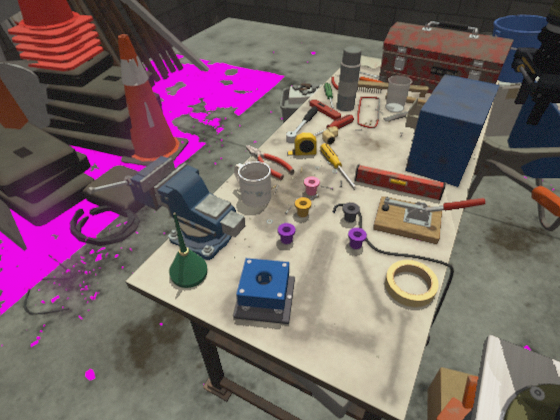

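View pics/top0.png

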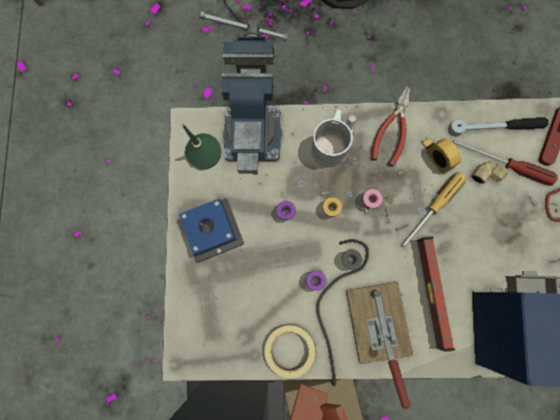

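The scene view shows the bronze bushing at (303,206) and the bore at (264,278). In the top view the bronze bushing is at (332,207), the bore at (207,227), the steel bushing at (350,260) and purple/pink look-alikes lie nearby.

```bash
cat > h.py <<'E'
import numpy as np,cv2
from cell import env,cams
def ray(info,uv):
    R,_=cv2.Rodrigues(info['rvec']);C=-R.T@info['tvec']
    return C,R.T@np.array([(uv[0]-info['cx'])/info['fx'],(uv[1]-info['cy'])/info['fy'],1.])
def at_z(info,uv,z):
    C,d=ray(info,uv);return C+d*(z-C[2])/d[2]
def proj(info,p):
    return cv2.projectPoints(np.array([p],float),info['rvec'],info['tvec'],np.array([[info['fx'],0,info['cx']],[0,info['fy'],info['cy']],[0,0,1]]),None)[0].ravel()
E
python3 - <<'E'
from h import *
T=cams.camera_info('top');S=cams.camera_info('scene')
print('cams',[ray(i,(280,210))[0].round(3) for i in(T,S)])
for n,uv,z,sv in(('bronze',(332.5,207),.039,(303,202)),('bore',(207,227),.07,(264,278)),('steel',(350.5,260),.039,(350,208)),('pink',(372.5,198.5),.039,(311,183)),('purpleL',(286,211),.039,(287,230)),('purpleR',(316,281),.039,(357,234)),('cup',(332,140),.09,(255,172)),('can',(203,150),.06,(187,260)),('tcp',None,0,None)):
    if uv: print(n,at_z(T,uv,z).round(4),at_z(S,sv,z).round(4))
im=cv2.imread('pics/top0.png');hsv=cv2.cvtColor(im,cv2.COLOR_BGR2HSV)
sub=hsv[190:225,315:350];m=cv2.inRange(sub,(8,120,60),(30,255,255));ys,xs=np.nonzero(m);print('col',xs.min()+315,xs.max()+315,ys.min()+190,ys.max()+190,xs.mean()+315,ys.mean()+190)
E
```

```text
cams [array([ 0.439, -0.196,  0.905]), array([0.311, 0.35 , 0.67 ])]
bronze [ 0.6047 -0.2979  0.039 ] [ 0.6045 -0.2953  0.039 ]
bore [ 0.5621 -0.0356  0.07  ] [ 0.5616 -0.03    0.07  ]
steel [ 0.4917 -0.3308  0.039 ] [ 0.494  -0.3271  0.039 ]
pink [ 0.6215 -0.3837  0.039 ] [ 0.6182 -0.3718  0.039 ]
purpleL [ 0.598  -0.1987  0.039 ] [ 0.5954 -0.1919  0.039 ]
purpleR [ 0.4497 -0.2578  0.039 ] [ 0.4493 -0.2527  0.039 ]
cup [ 0.7361 -0.2965  0.09  ] [ 0.7356 -0.2902  0.09  ]
can [ 0.7313 -0.0225  0.06  ] [ 0.7301 -0.0031  0.06  ]
col 323 341 198 215 331.8622222222222 206.27555555555557
```

```bash
python3 - <<'E'
from h import *
T=cams.camera_info('top');S=cams.camera_info('scene')
p=[.201,-.618,.238]
print('tcp',proj(T,p),proj(S,p))
for uv in((411,170),(463,180)):print('box bottom S',at_z(S,uv,0).round(3))
for z in(0,.1,.15,.2,.25):print(z,'S437,85',at_z(S,(437,85),z).round(3),'S495,85',at_z(S,(492,95),z).round(3),'T474,293',at_z(T,(474,293),z).round(3),'T480,384',at_z(T,(480,384),z).round(3))
cv2.imwrite('pics/w0.png',cams.read_camera('wrist')[...,::-1]);print(cams.camera_info('wrist'))
E
```

```text
tcp [578.17219232 447.9565093 ] [527.67547689 105.58231546]
box bottom S [ 0.408 -0.598  0.   ]
box bottom S [ 0.27  -0.617  0.   ]
0 S437,85 [ 0.456 -1.179  0.   ] S495,85 [ 0.26  -1.182  0.   ] T474,293 [ 0.42  -0.595  0.   ] T480,384 [ 0.237 -0.589  0.   ]
0.1 S437,85 [ 0.435 -0.951  0.1  ] S495,85 [ 0.268 -0.954  0.1  ] T474,293 [ 0.422 -0.551  0.1  ] T480,384 [ 0.26  -0.545  0.1  ]
0.15 S437,85 [ 0.424 -0.837  0.15 ] S495,85 [ 0.272 -0.839  0.15 ] T474,293 [ 0.423 -0.529  0.15 ] T480,384 [ 0.271 -0.524  0.15 ]
0.2 S437,85 [ 0.413 -0.723  0.2  ] S495,85 [ 0.275 -0.725  0.2  ] T474,293 [ 0.424 -0.507  0.2  ] T480,384 [ 0.282 -0.502  0.2  ]
0.25 S437,85 [ 0.402 -0.608  0.25 ] S495,85 [ 0.279 -0.61   0.25 ] T474,293 [ 0.425 -0.485  0.25 ] T480,384 [ 0.293 -0.48   0.25 ]
{'fx': 295.8984301407593, 'fy': 295.8984301407593, 'cx': 277.6367944601195, 'cy': 208.77549506602332, 'rvec': array([-2.37219351,  1.72237521,  0.21865807]), 'tvec': array([-0.64976095, -0.03122613,  0.38942603])}
```

View pics/w0.png

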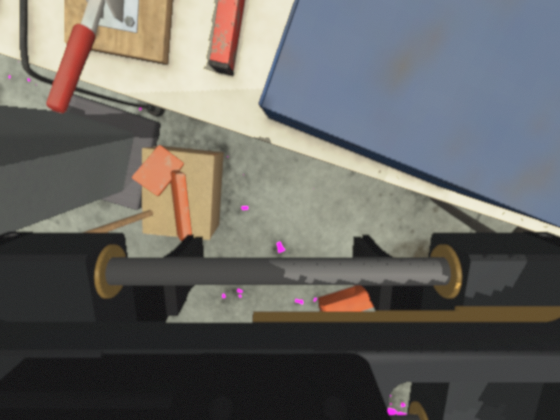

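```bash
python3 - <<'E'
from h import *
W=cams.camera_info('wrist');T=cams.camera_info('top')
print(ray(W,(0,0))[0])
for z in(0,.1,.14,.18,.22):print(z,at_z(W,(263,104),z).round(3),at_z(W,(296,0),z).round(3),at_z(T,(474,380),z).round(3),at_z(T,(474,293),z).round(3))
E
```

```text
[ 0.26433818 -0.59781396  0.38413642]
0 [ 0.291 -0.57   0.   ] [ 0.41  -0.572  0.   ] [ 0.245 -0.577  0.   ] [ 0.42  -0.595  0.   ]
0.1 [ 0.284 -0.577  0.1  ] [ 0.372 -0.579  0.1  ] [ 0.267 -0.535  0.1  ] [ 0.422 -0.551  0.1  ]
0.14 [ 0.282 -0.58   0.14 ] [ 0.357 -0.581  0.14 ] [ 0.275 -0.518  0.14 ] [ 0.423 -0.533  0.14 ]
0.18 [ 0.279 -0.583  0.18 ] [ 0.342 -0.584  0.18 ] [ 0.284 -0.501  0.18 ] [ 0.424 -0.516  0.18 ]
0.22 [ 0.276 -0.586  0.22 ] [ 0.326 -0.587  0.22 ] [ 0.292 -0.485  0.22 ] [ 0.425 -0.498  0.22 ]
```

```bash
python3 -m pendant '[{"tx":0.3,"ty":-0.9,"tz":-0.5},{"tx":0.3,"ty":-0.9,"tz":-0.5},{"tx":0.3,"ty":-0.9,"tz":-0.5},{"tx":0.5},{"tx":0.9},{"tx":0.9}]'
```

```text
invalid input at $[0]: expected keys tx, ty, tz, spin, claw
```

```bash
python3 -m pendant '[{"tx":0.3,"ty":-0.9,"tz":-0.5,"spin":0,"claw":0},{"tx":0.3,"ty":-0.9,"tz":-0.5,"spin":0,"claw":0},{"tx":0.3,"ty":-0.9,"tz":-0.5,"spin":0,"claw":0},{"tx":0.5,"ty":0,"tz":0,"spin":0,"claw":0},{"tx":0.9,"ty":0,"tz":0,"spin":0,"claw":0},{"tx":0.9,"ty":0,"tz":0,"spin":0,"claw":0}]'
```

```text
time_s: 0.9
tool_pos: [0.3123, -0.4396, 0.3147]
tool_rot: [180.0, 0.0, 18.0]
force: [0.8, -0.1, -0.0]
grip_width: 0.0872
grasp_force: 0.0
```

```bash
python3 -m pendant '[{"tx":0.92,"ty":-0.13,"tz":0,"spin":0,"claw":0},{"tx":0.92,"ty":-0.13,"tz":0,"spin":0,"claw":0},{"tx":0.92,"ty":-0.13,"tz":0,"spin":0,"claw":0},{"tx":0.92,"ty":-0.13,"tz":0,"spin":0,"claw":0},{"tx":0.92,"ty":-0.13,"tz":0,"spin":0,"claw":0},{"tx":0.92,"ty":-0.13,"tz":0,"spin":0,"claw":0},{"tx":0.92,"ty":-0.13,"tz":0,"spin":0,"claw":0},{"tx":0,"ty":0,"tz":0,"spin":1,"claw":0},{"tx":0,"ty":0,"tz":0,"spin":1,"claw":0},{"tx":0,"ty":0,"tz":0,"spin":1,"claw":0}]' && python3 -m pendant '[{"tx":0,"ty":0,"tz":0.5,"spin":1,"claw":0},{"tx":0,"ty":0,"tz":0.5,"spin":1,"claw":0},{"tx":0,"ty":0,"tz":0.5,"spin":1,"claw":0},{"tx":0,"ty":0,"tz":0.5,"spin":1,"claw":0},{"tx":0,"ty":0,"tz":0.5,"spin":1,"claw":0},{"tx":0,"ty":0,"tz":0.5,"spin":1,"claw":0},{"tx":0,"ty":0,"tz":0,"spin":1,"claw":0},{"tx":0,"ty":0,"tz":0,"spin":1,"claw":0},{"tx":0,"ty":0,"tz":0,"spin":1,"claw":0},{"tx":0,"ty":0,"tz":0,"spin":1,"claw":0}]' && python3 -m pendant '[{"tx":0,"ty":0,"tz":0,"spin":1,"claw":0},{"tx":0,"ty":0,"tz":0,"spin":1,"claw":0},{"tx":0,"ty":0,"tz":0,"spin":1,"claw":0},{"tx":0,"ty":0,"tz":0,"spin":1,"claw":0},{"tx":0,"ty":0,"tz":0,"spin":0,"claw":0}]'
cat >> h.py <<'E'
def look(name):
    o=env.get_obs();W=cams.camera_info('wrist');im=cams.read_camera('wrist')[...,::-1].copy()
    cv2.imwrite(f'pics/{name}.png',im);np.save(f'pics/{name}.npy',dict(W=W,o=o),allow_pickle=True)
    print(o['time_s'],o['tool_pos'].round(4),o['tool_rot'].round(2));return W,im,o
E
python3 - <<'E'
from h import *
W,im,o=look('w1')
print(proj(W,(.605,-.298,.039)))
E
```

```text
time_s: 2.15
tool_pos: [0.6036, -0.2971, 0.3138]
tool_rot: [-180.0, 0.1, 5.9]
force: [-0.7, 0.1, -1.1]
grip_width: 0.0868
grasp_force: 0.0
time_s: 3.4
tool_pos: [0.6034, -0.2971, 0.164]
tool_rot: [180.0, 0.1, -34.1]
force: [-0.2, 0.2, 0.3]
grip_width: 0.087
grasp_force: 0.0
time_s: 4.03
tool_pos: [0.6034, -0.2972, 0.1641]
tool_rot: [180.0, 0.0, -49.9]
force: [0.8, 0.3, 0.0]
grip_width: 0.0867
grasp_force: 0.0
4.025 [ 0.6034 -0.2972  0.1641] [ 1.7997e+02  3.0000e-02 -4.9920e+01]
[275.54655114 205.14020706]
```

View pics/w1.png

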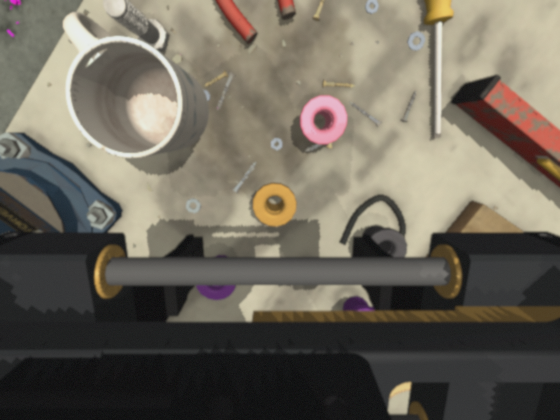

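The wrist view shows the bronze flange at (275,204), where the estimate predicts it; the cup, pink and purple pieces are clear of the finger line. I'll measure the flange's centre by colour.

```bash
cat >> h.py <<'E'
def bronze(W,im,z,c,r=40):
    hsv=cv2.cvtColor(im,cv2.COLOR_BGR2HSV);m=cv2.inRange(hsv,(8,110,60),(28,255,255))
    k=np.zeros_like(m);cv2.circle(k,tuple(int(x) for x in c),r,255,-1);m&=k
    cs=max(cv2.findContours(m,cv2.RETR_EXTERNAL,cv2.CHAIN_APPROX_NONE)[0],key=cv2.contourArea)
    e=cv2.fitEllipse(cv2.convexHull(cs));return e,at_z(W,e[0],z)
def to_tool(o,d):
    from scipy.spatial.transform import Rotation as Ro
    return (Ro.from_euler('xyz',o['tool_rot'],degrees=True).inv().apply(d)/.05).round(3)
E
python3 - <<'E'
from h import *
d=np.load('pics/w1.npy',allow_pickle=True).item();im=cv2.imread('pics/w1.png');W,o=d['W'],d['o']
e,p=bronze(W,im,.039,(275,204));print(e,p)
print(W['rvec'],ray(W,(278,209)))
print(to_tool(o,np.r_[p[:2],.0355]-o['tool_pos']))
E
```

```text
((274.08551025390625, 204.37709045410156), (43.17607879638672, 43.80619430541992), 128.33058166503906) [ 0.60652573 -0.29768176  0.039     ]
[-1.03939409  2.8506186   0.35991264] (array([ 0.64597444, -0.34966203,  0.30951402]), array([-0.16165247,  0.18989583, -0.96840598]))
[ 0.049 -0.042  2.572]
```

```bash
python3 -m pendant '[{"tx":0.04,"ty":-0.03,"tz":0.7,"spin":0,"claw":0},{"tx":0,"ty":0,"tz":0.7,"spin":0,"claw":0},{"tx":0,"ty":0,"tz":0.6,"spin":0,"claw":0},{"tx":0,"ty":0,"tz":0.4,"spin":0,"claw":0},{"tx":0,"ty":0,"tz":0.17,"spin":0,"claw":0},{"tx":0,"ty":0,"tz":0,"spin":0,"claw":0}]' 25 && python3 -m pendant '[{"tx":0,"ty":0,"tz":0,"spin":0,"claw":1},{"tx":0,"ty":0,"tz":0,"spin":0,"claw":1},{"tx":0,"ty":0,"tz":0,"spin":0,"claw":1},{"tx":0,"ty":0,"tz":0,"spin":0,"claw":1},{"tx":0,"ty":0,"tz":0,"spin":0,"claw":1},{"tx":0,"ty":0,"tz":0,"spin":0,"claw":1}]' 25
```

```text
time_s: 4.82
tool_pos: [0.6062, -0.2978, 0.0361]
tool_rot: [180.0, 0.0, -49.9]
force: [0.8, -0.7, -0.5]
grip_width: 0.0873
grasp_force: 0.0
time_s: 5.58
tool_pos: [0.6064, -0.2976, 0.0362]
tool_rot: [-180.0, -0.0, -49.9]
force: [1.5, 0.6, 1.1]
grip_width: 0.0409
grasp_force: 25.0
```

```bash
python3 -m pendant '[{"tx":0,"ty":0,"tz":-0.4,"spin":0,"claw":1},{"tx":0,"ty":0,"tz":-0.8,"spin":0,"claw":1},{"tx":0,"ty":0,"tz":-0.9,"spin":0,"claw":1},{"tx":0,"ty":0,"tz":-0.8,"spin":0,"claw":1}]' && python3 -m pendant '[{"tx":-0.5,"ty":-0.25,"tz":0,"spin":0,"claw":1},{"tx":-0.9,"ty":-0.45,"tz":0,"spin":0,"claw":1},{"tx":-0.95,"ty":-0.45,"tz":0,"spin":0,"claw":1},{"tx":-0.95,"ty":-0.45,"tz":0,"spin":0,"claw":1},{"tx":-0.95,"ty":-0.45,"tz":0,"spin":0,"claw":1},{"tx":-0.9,"ty":-0.45,"tz":0,"spin":0,"claw":1},{"tx":-0.6,"ty":-0.23,"tz":0,"spin":0,"claw":1},{"tx":0,"ty":0,"tz":0,"spin":0,"claw":1},{"tx":0,"ty":0,"tz":0,"spin":0,"claw":1}]'
python3 - <<'E'
from h import *
W,im,o=look('w2')
print(proj(W,(.562,-.033,.07)),proj(W,o['tool_pos']+[0,0,.003]),o['grip_width'],o['grasp_force'])
E
```

```text
time_s: 6.08
tool_pos: [0.6061, -0.298, 0.184]
tool_rot: [-180.0, -0.1, -50.0]
force: [0.5, -0.9, -2.4]
grip_width: 0.0412
grasp_force: 25.0
time_s: 7.2
tool_pos: [0.5259, 0.0091, 0.1818]
tool_rot: [180.0, -0.1, -50.0]
force: [0.3, -0.4, -1.6]
grip_width: 0.0412
grasp_force: 25.0
7.2 [0.5259 0.0091 0.1818] [ 1.800e+02 -1.000e-01 -5.001e+01]
[275.44534406 147.85636964] [275.17003288 266.22489159] 0.0411682635134463 24.99949425458908
```

View pics/w2.png

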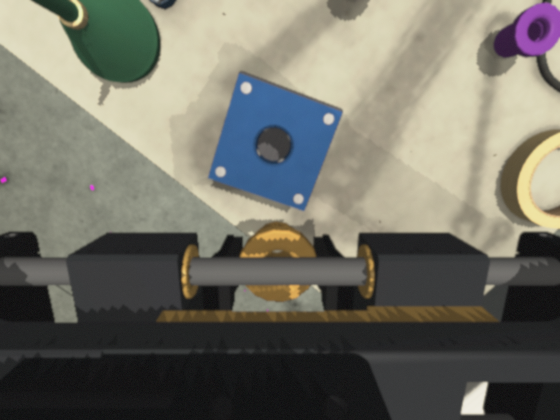

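The view shows the bushing held (flange around (279,262), half hidden by the spindle), and the bore at about (274,145) in the blue face.

```bash
cat > m.py <<'E'
from h import *
def measure(n,draw=False):
    d=np.load(f'pics/{n}.npy',allow_pickle=True).item();im=cv2.imread(f'pics/{n}.png');W,o=d['W'],d['o']
    hsv=cv2.cvtColor(im,cv2.COLOR_BGR2HSV)
    m=cv2.inRange(hsv,(100,120,60),(125,255,255));m[225:]=0
    c=max(cv2.findContours(m,cv2.RETR_EXTERNAL,cv2.CHAIN_APPROX_NONE)[0],key=cv2.contourArea)
    h=cv2.convexHull(c);box=cv2.minAreaRect(h);print('face rect',box,at_z(W,box[0],.07)[:2])
    f=np.zeros_like(m);cv2.drawContours(f,[h],-1,255,-1)
    hole=cv2.inRange(hsv,(0,0,0),(180,255,255))&f&~m
    cc=max(cv2.findContours(hole,cv2.RETR_EXTERNAL,cv2.CHAIN_APPROX_NONE)[0],key=lambda c:cv2.contourArea(c)*(abs(cv2.minEnclosingCircle(c)[0][0]-box[0][0])<20))
    e=cv2.fitEllipse(cv2.convexHull(cc));print('bore',e,at_z(W,e[0],.07)[:2])
    return W,im,o,hsv
if __name__=='__main__':
    W,im,o,hsv=measure('w2')
    m=cv2.inRange(hsv,(8,60,30),(30,255,255))
    for y in list(range(222,258,4))+[286,290,294,298]:
        xs=np.nonzero(m[y,225:335])[0]+225;print(y,xs.min() if len(xs) else 0,xs.max() if len(xs) else 0)
    z=o['tool_pos'][2]+.0028
    t=np.linspace(0,2*np.pi,8,endpoint=False)
    for zz,r in((z,.021),(z-.009,.021)):
        print([proj(W,o['tool_pos']*[1,1,0]+[r*np.cos(a),r*np.sin(a),zz]).round(0).tolist() for a in t])
    cv2.imwrite('pics/c2.png',cv2.resize(im[200:320,200:360],None,fx=4,fy=4))
E
python3 m.py
```

```text
face rect ((271.369873046875, 143.01370239257812), (108.3801040649414, 107.6778564453125), 20.556047439575195) [ 0.56723827 -0.03387074]
bore ((273.4201965332031, 144.78472900390625), (35.17024612426758, 36.66497039794922), 179.0718536376953) [ 0.56496245 -0.0338591 ]
222 269 285
226 263 291
230 257 299
234 254 303
238 249 307
242 246 310
246 244 314
250 240 315
254 239 316
286 246 309
290 249 305
294 254 300
298 262 296
[[244.0, 242.0], [235.0, 269.0], [250.0, 294.0], [279.0, 302.0], [305.0, 289.0], [315.0, 263.0], [302.0, 237.0], [271.0, 228.0]]
[[246.0, 236.0], [238.0, 262.0], [252.0, 285.0], [279.0, 293.0], [304.0, 281.0], [313.0, 256.0], [300.0, 231.0], [272.0, 223.0]]
```

View pics/c2.png

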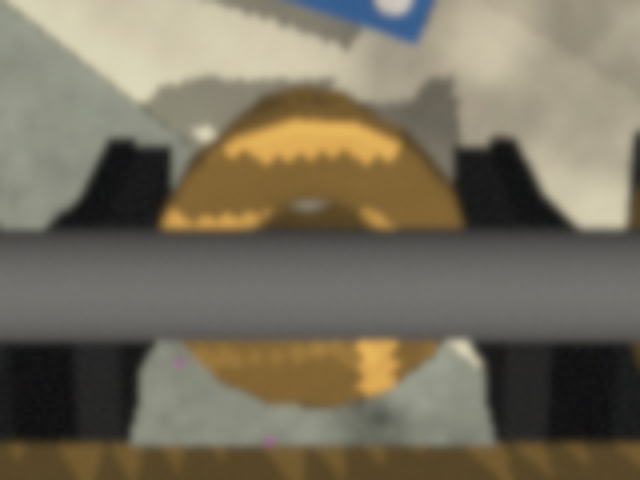

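```bash
python3 -m pendant '[{"tx":0.1,"ty":0,"tz":0.4,"spin":0,"claw":1},{"tx":0,"ty":0,"tz":0.5,"spin":0,"claw":1},{"tx":0,"ty":0,"tz":0.4,"spin":0,"claw":1},{"tx":0,"ty":0,"tz":0,"spin":0,"claw":1},{"tx":0,"ty":0,"tz":0,"spin":0,"claw":1}]'
python3 - <<'E'
from m import *
look('w3');W,im,o,hsv=measure('w3')
for p in((.565,-.0339,.07),(.563,-.035,.07)):print(proj(W,p))
cv2.imwrite('pics/c3.png',cv2.resize(im[20:320,180:380],None,fx=2,fy=2))
E
```

```text
time_s: 7.88
tool_pos: [0.5296, 0.0055, 0.1168]
tool_rot: [-180.0, -0.0, -50.0]
force: [0.0, 0.8, -0.8]
grip_width: 0.0411
grasp_force: 25.0
7.875 [0.5296 0.0055 0.1168] [-1.7996e+02 -5.0000e-02 -5.0040e+01]
face rect ((270.3835754394531, 153.1438446044922), (145.7162322998047, 142.32205200195312), 20.556047439575195) [ 0.56757023 -0.03449352]
bore ((272.446044921875, 156.27536010742188), (45.16667556762695, 49.42755126953125), 15.630097389221191) [ 0.56529389 -0.03381845]
[272.87947247 156.47448744]
[276.36921499 157.16983178]
```

View pics/c3.png

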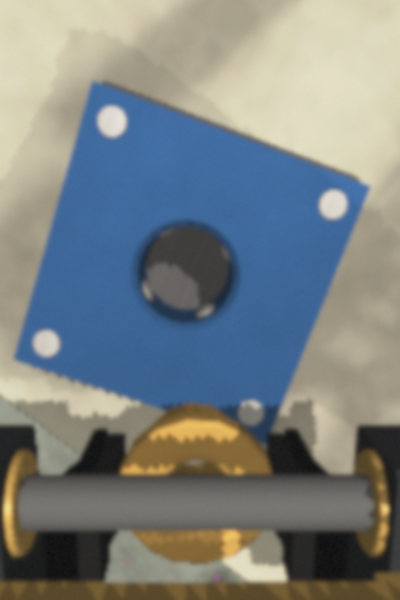

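```bash
python3 -m pendant '[{"tx":0.5,"ty":-0.03,"tz":0,"spin":0,"claw":1},{"tx":0.55,"ty":-0.025,"tz":0,"spin":0,"claw":1},{"tx":0,"ty":0,"tz":0.15,"spin":0,"claw":1},{"tx":0,"ty":0,"tz":0.05,"spin":0,"claw":1},{"tx":0,"ty":0,"tz":0,"spin":0,"claw":1}]' && python3 -m pendant '[{"tx":0,"ty":0,"tz":0.02,"spin":0,"claw":1},{"tx":0,"ty":0,"tz":0.02,"spin":0,"claw":1},{"tx":0,"ty":0,"tz":0.02,"spin":0,"claw":1},{"tx":0,"ty":0,"tz":0,"spin":0,"claw":1}]'
```

```text
time_s: 8.55
tool_pos: [0.5642, -0.0312, 0.1059]
tool_rot: [180.0, 0.0, -49.9]
force: [0.9, 0.1, -1.8]
grip_width: 0.041
grasp_force: 25.0
time_s: 9.05
tool_pos: [0.5649, -0.0322, 0.1032]
tool_rot: [-180.0, -0.0, -50.0]
force: [1.1, -0.3, -1.6]
grip_width: 0.0408
grasp_force: 25.0
```

```bash
python3 -m pendant '[{"tx":0,"ty":0,"tz":0.02,"spin":0,"claw":1},{"tx":0,"ty":0,"tz":0.02,"spin":0,"claw":1},{"tx":0,"ty":0,"tz":0,"spin":0,"claw":1}]' && python3 -m pendant '[{"tx":0,"ty":0,"tz":0.02,"spin":0,"claw":1},{"tx":0,"ty":0,"tz":0.02,"spin":0,"claw":1},{"tx":0,"ty":0,"tz":0,"spin":0,"claw":1}]'
```

```text
time_s: 9.43
tool_pos: [0.5648, -0.0323, 0.1009]
tool_rot: [180.0, -0.0, -50.0]
force: [0.6, -0.3, -1.8]
grip_width: 0.041
grasp_force: 25.0
time_s: 9.8
tool_pos: [0.5648, -0.0322, 0.0989]
tool_rot: [180.0, -0.0, -50.0]
force: [2.1, -1.7, -1.6]
grip_width: 0.0406
grasp_force: 25.0
```

```bash
python3 -m pendant '[{"tx":0.01,"ty":0,"tz":0,"spin":0,"claw":1},{"tx":0,"ty":0,"tz":0.02,"spin":0,"claw":1},{"tx":0,"ty":0,"tz":0,"spin":0,"claw":1}]' && python3 -m pendant '[{"tx":0,"ty":0,"tz":0.02,"spin":0,"claw":1},{"tx":0,"ty":0,"tz":0.02,"spin":0,"claw":1},{"tx":0,"ty":0,"tz":0,"spin":0,"claw":1}]'
```

```text
time_s: 10.18
tool_pos: [0.565, -0.0324, 0.0979]
tool_rot: [180.0, 0.0, -50.0]
force: [0.5, -1.3, -1.8]
grip_width: 0.0411
grasp_force: 25.0
time_s: 10.55
tool_pos: [0.565, -0.0324, 0.0959]
tool_rot: [180.0, 0.0, -50.0]
force: [-0.1, -0.5, -1.4]
grip_width: 0.0411
grasp_force: 25.0
```

```bash
python3 -m pendant '[{"tx":0,"ty":0,"tz":0.04,"spin":0,"claw":1},{"tx":0,"ty":0,"tz":0.04,"spin":0,"claw":1},{"tx":0,"ty":0,"tz":0,"spin":0,"claw":1}]' 35 && python3 -m pendant '[{"tx":0,"ty":0,"tz":0.04,"spin":0,"claw":1},{"tx":0,"ty":0,"tz":0.04,"spin":0,"claw":1},{"tx":0,"ty":0,"tz":0,"spin":0,"claw":1}]'
```

```text
time_s: 10.92
tool_pos: [0.5652, -0.0326, 0.0919]
tool_rot: [-180.0, -0.0, -50.0]
force: [0.7, -1.2, -2.0]
grip_width: 0.0409
grasp_force: 35.0
time_s: 11.3
tool_pos: [0.5653, -0.0326, 0.0885]
tool_rot: [-180.0, -0.0, -50.0]
force: [0.7, -1.5, 4.0]
grip_width: 0.0407
grasp_force: 35.0
```

```bash
python3 -m pendant '[{"tx":0,"ty":0,"tz":0.04,"spin":0,"claw":1},{"tx":0,"ty":0,"tz":0.04,"spin":0,"claw":1},{"tx":0,"ty":0,"tz":0,"spin":0,"claw":1}]' && python3 -m pendant '[{"tx":0,"ty":0,"tz":0.03,"spin":0,"claw":1},{"tx":0,"ty":0,"tz":0.03,"spin":0,"claw":1},{"tx":0,"ty":0,"tz":0,"spin":0,"claw":1}]'
```

```text
time_s: 11.68
tool_pos: [0.5657, -0.0327, 0.0852]
tool_rot: [-180.0, -0.1, -50.0]
force: [-0.9, -1.8, 8.3]
grip_width: 0.0409
grasp_force: 35.0
time_s: 12.05
tool_pos: [0.5659, -0.0327, 0.0824]
tool_rot: [-179.9, -0.1, -50.0]
force: [-0.7, -1.5, 9.2]
grip_width: 0.0407
grasp_force: 43.1
```

Net push ≈11 N, about 18 mm engaged; the fingertips are near the face. I'll relax the springs, open, back off and press with closed fingers.

```bash
python3 -m pendant '[{"tx":0,"ty":0,"tz":-0.04,"spin":0,"claw":1},{"tx":0,"ty":0,"tz":-0.04,"spin":0,"claw":1},{"tx":0,"ty":0,"tz":-0.04,"spin":0,"claw":1},{"tx":0,"ty":0,"tz":0,"spin":0,"claw":1},{"tx":0,"ty":0,"tz":0,"spin":0,"claw":1}]'
```

```text
time_s: 12.68
tool_pos: [0.5658, -0.0326, 0.0871]
tool_rot: [-179.9, -0.1, -50.0]
force: [4.3, -2.5, 0.0]
grip_width: 0.0407
grasp_force: 39.8
```

```bash
python3 -m pendant '[{"tx":0,"ty":0,"tz":-0.03,"spin":0,"claw":1},{"tx":0,"ty":0,"tz":0,"spin":0,"claw":0.7},{"tx":0,"ty":0,"tz":0,"spin":0,"claw":0},{"tx":0,"ty":0,"tz":0,"spin":0,"claw":0},{"tx":0,"ty":0,"tz":0,"spin":0,"claw":0},{"tx":0,"ty":0,"tz":-0.6,"spin":0,"claw":0},{"tx":0,"ty":0,"tz":-0.6,"spin":0,"claw":0},{"tx":0,"ty":0,"tz":0,"spin":0,"claw":0}]'
python3 - <<'E'
from h import *
W,im,o=look('w4');print(o['grip_width'],o['force'])
print(proj(W,(.5655,-.0325,.088)))
cv2.imwrite('pics/c4.png',cv2.resize(im[100:320,160:400],None,fx=2.5,fy=2.5))
E
```

```text
time_s: 13.68
tool_pos: [0.5666, -0.0323, 0.1512]
tool_rot: [-179.8, -0.2, -50.0]
force: [-0.3, 0.6, 0.5]
grip_width: 0.0856
grasp_force: 0.0
13.675 [ 0.5666 -0.0323  0.1512] [-179.82   -0.19  -49.96]
0.08555048181270793 [-0.30611761  0.56256501  0.47632973]
[277.45290662 228.1724106 ]
```

View pics/c4.png

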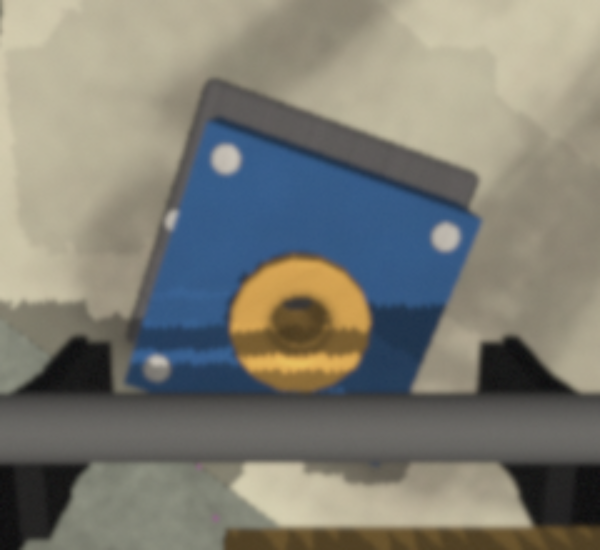

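The bushing stands square in the bore (centre about (280,229) in the full image), flange still above the face. Next I close the fingers and press.

```bash
python3 -m pendant '[{"tx":-0.01,"ty":0.02,"tz":0,"spin":0,"claw":1},{"tx":0,"ty":0,"tz":0,"spin":0,"claw":1},{"tx":0,"ty":0,"tz":0,"spin":0,"claw":1},{"tx":0,"ty":0,"tz":0,"spin":0,"claw":1},{"tx":0,"ty":0,"tz":0,"spin":0,"claw":1},{"tx":0,"ty":0,"tz":0,"spin":0,"claw":1},{"tx":0,"ty":0,"tz":0.3,"spin":0,"claw":1},{"tx":0,"ty":0,"tz":0.3,"spin":0,"claw":1},{"tx":0,"ty":0,"tz":0.1,"spin":0,"claw":1},{"tx":0,"ty":0,"tz":0,"spin":0,"claw":1}]' 10 && python3 -m pendant '[{"tx":0,"ty":0,"tz":0.04,"spin":0,"claw":1},{"tx":0,"ty":0,"tz":0.04,"spin":0,"claw":1},{"tx":0,"ty":0,"tz":0,"spin":0,"claw":1}]'
```

```text
time_s: 14.98
tool_pos: [0.5635, -0.0327, 0.1126]
tool_rot: [179.9, 0.1, -50.0]
force: [0.1, -1.0, 1.0]
grip_width: 0.0018
grasp_force: 0.0
time_s: 15.35
tool_pos: [0.564, -0.0328, 0.1096]
tool_rot: [-180.0, -0.0, -50.0]
force: [0.5, 0.1, 0.5]
grip_width: 0.0005
grasp_force: 0.0
```

```bash
python3 -m pendant '[{"tx":0.02,"ty":-0.02,"tz":0.03,"spin":0,"claw":1},{"tx":0,"ty":0,"tz":0.03,"spin":0,"claw":1},{"tx":0,"ty":0,"tz":0,"spin":0,"claw":1}]' && python3 -m pendant '[{"tx":0,"ty":0,"tz":0.04,"spin":0,"claw":1},{"tx":0,"ty":0,"tz":0.04,"spin":0,"claw":1},{"tx":0,"ty":0,"tz":0,"spin":0,"claw":1}]'&& python3 -m pendant '[{"tx":0,"ty":0,"tz":0.03,"spin":0,"claw":1},{"tx":0,"ty":0,"tz":0.03,"spin":0,"claw":1},{"tx":0,"ty":0,"tz":0,"spin":0,"claw":1}]'
```

```text
time_s: 15.72
tool_pos: [0.5657, -0.0329, 0.1069]
tool_rot: [-180.0, -0.0, -50.0]
force: [0.2, -0.5, 2.9]
grip_width: 0.0008
grasp_force: 1.3
time_s: 16.1
tool_pos: [0.5666, -0.0331, 0.1037]
tool_rot: [-179.9, -0.1, -50.0]
force: [-0.2, -0.8, 7.0]
grip_width: 0.0004
grasp_force: 3.5
time_s: 16.48
tool_pos: [0.5669, -0.0331, 0.1012]
tool_rot: [-179.9, -0.2, -50.0]
force: [-0.6, -0.1, 9.6]
grip_width: 0.0004
grasp_force: 4.5
```

```bash
python3 -m pendant '[{"tx":-0.01,"ty":0,"tz":0.04,"spin":0,"claw":1},{"tx":0,"ty":0,"tz":0.04,"spin":0,"claw":1},{"tx":0,"ty":0,"tz":0,"spin":0,"claw":1}]' && python3 -m pendant '[{"tx":0,"ty":0,"tz":0.04,"spin":0,"claw":1},{"tx":0,"ty":0,"tz":0.04,"spin":0,"claw":1},{"tx":0,"ty":0,"tz":0,"spin":0,"claw":1}]'
```

```text
time_s: 16.85
tool_pos: [0.5669, -0.0329, 0.0974]
tool_rot: [-179.9, -0.2, -50.0]
force: [0.0, -1.7, 7.7]
grip_width: 0.0006
grasp_force: 4.5
time_s: 17.23
tool_pos: [0.5669, -0.033, 0.0935]
tool_rot: [-179.9, -0.2, -50.0]
force: [-0.9, -1.2, 10.3]
grip_width: 0.0007
grasp_force: 4.8
```

```bash
python3 -m pendant '[{"tx":0,"ty":0,"tz":0.03,"spin":0,"claw":1},{"tx":0,"ty":0,"tz":0.03,"spin":0,"claw":1},{"tx":0,"ty":0,"tz":0,"spin":0,"claw":1}]'
```

```text
time_s: 17.6
tool_pos: [0.5669, -0.033, 0.0906]
tool_rot: [-179.9, -0.2, -50.0]
force: [-0.9, -1.1, 10.4]
grip_width: 0.0003
grasp_force: 5.2
```

```bash
python3 -m pendant '[{"tx":0,"ty":0,"tz":0.02,"spin":0,"claw":1},{"tx":0,"ty":0,"tz":0.02,"spin":0,"claw":1},{"tx":0,"ty":0,"tz":0,"spin":0,"claw":1}]'
```

```text
time_s: 17.98
tool_pos: [0.567, -0.033, 0.0891]
tool_rot: [-179.9, -0.2, -50.0]
force: [-2.1, -0.7, 12.9]
grip_width: 0.0006
grasp_force: 6.6
```

```bash
python3 -m pendant '[{"tx":0,"ty":0,"tz":0.02,"spin":0,"claw":1},{"tx":0,"ty":0,"tz":0,"spin":0,"claw":1}]'
```

```text
time_s: 18.23
tool_pos: [0.567, -0.033, 0.0883]
tool_rot: [-179.9, -0.2, -50.0]
force: [-2.5, -1.1, 15.7]
grip_width: 0.0006
grasp_force: 7.3
```

```bash
python3 -m pendant '[{"tx":0,"ty":0,"tz":0.03,"spin":0,"claw":1},{"tx":0,"ty":0,"tz":0,"spin":0,"claw":1}]'
```

```text
time_s: 18.48
tool_pos: [0.567, -0.033, 0.0871]
tool_rot: [-179.9, -0.2, -50.0]
force: [-3.8, -0.5, 16.7]
grip_width: 0.0006
grasp_force: 8.3
```

```bash
python3 -m pendant '[{"tx":0,"ty":0,"tz":0.02,"spin":0,"claw":1},{"tx":0,"ty":0,"tz":0,"spin":0,"claw":1}]'
```

```text
time_s: 18.73
tool_pos: [0.567, -0.0331, 0.0864]
tool_rot: [-179.9, -0.2, -50.0]
force: [-3.8, -0.7, 17.6]
grip_width: 0.0005
grasp_force: 9.0
```

```bash
python3 -m pendant '[{"tx":0,"ty":0,"tz":0.03,"spin":0,"claw":1},{"tx":0,"ty":0,"tz":0,"spin":0,"claw":1},{"tx":0,"ty":0,"tz":0,"spin":0,"claw":1}]'
```

```text
time_s: 19.1
tool_pos: [0.567, -0.033, 0.0852]
tool_rot: [-179.9, -0.2, -50.0]
force: [-4.9, -1.1, 20.3]
grip_width: 0.0003
grasp_force: 10.0
```

```bash
python3 -m pendant '[{"tx":0,"ty":0,"tz":0.02,"spin":0,"claw":1},{"tx":0,"ty":0,"tz":0,"spin":0,"claw":1},{"tx":0,"ty":0,"tz":0,"spin":0,"claw":1}]'
```

```text
time_s: 19.48
tool_pos: [0.567, -0.0331, 0.0845]
tool_rot: [-179.9, -0.2, -50.0]
force: [-5.7, -1.4, 22.1]
grip_width: 0.0005
grasp_force: 10.7
```

The force now follows the housing's spring rate, so the shoulder has bottomed. I'll release slowly and retreat.

```bash
python3 -m pendant '[{"tx":0,"ty":0,"tz":-0.06,"spin":0,"claw":1},{"tx":0,"ty":0,"tz":-0.06,"spin":0,"claw":1},{"tx":0,"ty":0,"tz":-0.06,"spin":0,"claw":1},{"tx":0,"ty":0,"tz":-0.06,"spin":0,"claw":1},{"tx":0,"ty":0,"tz":-0.1,"spin":0,"claw":1},{"tx":0,"ty":0,"tz":-0.5,"spin":0,"claw":1},{"tx":-0.3,"ty":0,"tz":-0.6,"spin":0,"claw":1},{"tx":-0.5,"ty":0,"tz":0,"spin":0,"claw":1},{"tx":0,"ty":0,"tz":0,"spin":0,"claw":1}]'
python3 - <<'E'
from h import *
W,im,o=look('w5')
a=cams.read_camera('scene')[...,::-1]
A=cv2.resize(a[230:330,214:314],None,fx=4,fy=4,interpolation=cv2.INTER_CUBIC)
B=cv2.resize(im[60:260,180:380],(400,400))
cv2.imwrite('pics/c5.png',np.hstack([A,B]))
E
```

```text
time_s: 20.6
tool_pos: [0.538, -0.0001, 0.1522]
tool_rot: [179.9, 0.1, -49.8]
force: [0.6, -0.3, 0.3]
grip_width: 0.0005
grasp_force: 0.0
20.6 [ 5.380e-01 -1.000e-04  1.522e-01] [ 1.7994e+02  7.0000e-02 -4.9790e+01]
```

View pics/c5.png

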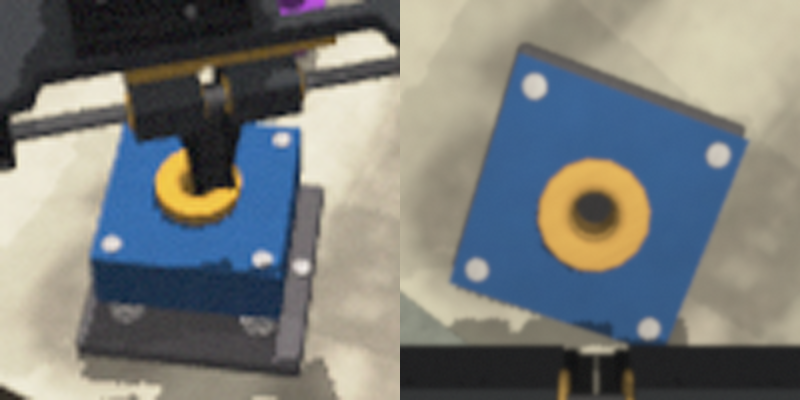

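The left crop shows the flange flat on the blue face, with the housing raised on its springs. On the right the bushing sits centred at about (594,214) in the crop. The numbers agree: 22.1 N at a computed sink of 11.5 mm leaves no gap.

```bash
python3 -c "
from cell import env
print(env.sign_off())"
```

```text
the job is handed in; nothing more can be done
None
```

The bronze bushing is pressed home in the blue housing's bore with a highest measured push of about 22 N, then released and handed in; the final pictures and force readings show the shoulder on the face, but the sign-off returned no verdict.

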